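# Open the board tester and hold its clamp jaw at the index clip

### The arm

A 6-joint arm with a two-finger parallel gripper is mounted at the origin on the work surface. World frame = base frame: x ahead of the robot, y to its left, z up, the work surface at z = 0. Lengths are in m, angles in rad, forces in N, time in s.
With the tool pointing down it reaches from about 0.25 to 0.775 m from the base axis. Payload 4 kg.
Tool frame: the origin (TCP) lies at the very end of the fingers, on their centre line; the grasp point (between the pads) lies 19 mm behind it; x points along the fingers, y is the direction in which the jaws open and shut, and the axes are right-handed (so a half turn about x gives the same grasp; the last joint's range is limited). The gripper opens to 94 mm and grips with 3 to 60 N. Pads are 16 mm wide; open, the fingers measure 119 mm over their backs; the gripper's body (75 mm by 177 mm) begins 78 mm behind the grasp point.
Start: joints at [-1.208, 0.087, 1.371, -0, 1.684, -0.103], TCP at [0.247, -0.491, 0.169] pointing down, gripper open.
Joint ranges: [-3.1, 3.1], [-0.76, 2.03], [0.27, 2.55], [-1.08, 4.22], [0.17, 2.65], [-2.57, 2.57]. Speed limits (rad/s): [2.79, 2.79, 3.14, 3.14, 3.14, 3.14].

### API

Orientations are given as a rotation vector (axis times angle).
In Python, from rig import ctrl gives the robot as it stands.
- The arm moves only by the tool step_arm, never from a script. Its argument "deltas" is a list of rows, each a list of 4 numbers: the shift along the tool's x, y, z in mm, then the turn about the tool's x in degrees. In form: [[dx, dy, dz, roll], ...]. A call has 1 to 5 rows; each row shifts and turns the commanded pose from where the row before left it, along the tool's axes as they then stand; what a row does not reach is not made up. A row lasts 1/10 s, in which the tool goes at most 50 mm and 8.59 degrees, less where a joint would pass 70% of its speed; a pose out of reach is approached as far as the arm can. A call is refused whole if a number of a shift passes 50 or a number of a turn 8.59, either way. A call with a gripper value outside its range is refused whole. "claw" is the opening, from -1 (shut) to 1 (fully open), set as the call begins (left out, the last holds). The fingers move at their own pace and stop on an object; the grip force is fixed at half the most. Time passes only in rows, so rows that do not move let the fingers close. It gives the time, the measured TCP pose, the force and the opening at its end, in the units of the state.
- ctrl.get_state(): the state, without advancing time (a new reading comes with each control period).
- ctrl.snapshot(name): name is "scene" or "top" or "wrist"; returns a dict with "img" (480x640x3 uint8, red, green, blue), "fx", "fy", "cx", "cy" (pixels), "position" and "rotation" of the camera in the world; the wrist camera has in their place "tool_from_camera" (4x4, takes a point from camera to tool coordinates, whose origin is the TCP and whose axes are the tool frame's). Camera axes: x right, y down, z forward; pixel columns grow to the right and rows downward; lengths in m; the calibration is good to about 2 mm. A picture is of the moment at which its call begins: read the wrist's pose just before it. There is no depth.
- ctrl.close_job(): hands the job in, once; it reports no verdict.
The state is a dict: "time": time; "joint_positions": joint angles; "joint_vel": joint speeds; "joint_torque": joint torques, N m; "tcp_pos": TCP position; "tool_rot": TCP orientation; "contact_force": force on the tool from outside, world axes, zero at the start; "torque": the same for the moment, N m; "grip_width": opening from 0.0 (shut) to 1.0 (fully open).
Only numpy, scipy, OpenCV 4.12 (cv2) and the standard library are available. Lean on these libraries where they do the work, as an engineer would, in place of code of your own. Each camera call takes 0.05 s, during which the arm holds its last target.

### The job

Pull the board tester's tray out to its stop by the handle, then pull the spring-loaded clamp jaw on the tray by its upright tab to the left until its pointer is at the white index clip, and keep it there: finish while still holding the jaw at the clip, with the tray fully out, so that a board can be laid in. Leave the other things on the bench where they are.

Things in the scene. Friction and masses are not known exactly. Their poses are not given: they have to be found in the camera images.
- tester: board tester, a grey box fixed to the bench, 240 deep (x) x 260 wide (y) x 90 mm tall; origin at the centre of its underside, its x axis points from front to back (the tray comes out along its -x), y to its left seen from the robot, z up. The underside of its lid is 82 mm above the bench. It does not move in a run
- tray (a joint): how far the tester's board tray is drawn out (m): 0 shut, 0.150 at its stop, often starts a little open. It slides with about 3 N of friction and stays where it is left. Its grey front panel (250 wide, 70 tall, top 82 mm above the bench) carries the handle
- tray_handle (a point): middle of the tray's handle, a steel round bar about 10 mm thick and 110 mm long across the front (along the tester's y), 35 mm out from the front panel, 62 mm above the bench; free to be pinched from above, one finger on each side. Its axes are the tester's
- jaw: spring-return clamp jaw in the tray: an aluminium bar 84 mm long along the tester's x with an upright tab at its middle; inside the tester until the tray is out. Origin on the tray floor (30 mm above the bench) under the tab; axes as the tester's. Slides up to 62 mm to the tester's +y (left); the spring pulls it back with 5 N at rest, 13 N at 45 mm. A fixed fence stands 43 mm to its right
- jaw_tab (a point): grip point of the jaw's tab, 66 mm above the bench, 36 mm above jaw; the tab is 26 mm (x) x 14 mm (y), its top 78 mm above the bench, the jaw bar below it reaches 47 mm above the bench. At least 40 mm is free on both its y sides. With the tray fully out the tab stands 65 mm in front of the tester's front face
- jaw_pointer (a point): tip region of the jaw's thin steel pointer, 3 mm wide, which lies over a grey ledge just behind the tray's front panel, 63 mm towards the robot from the tab and on the same y line as the tab's middle
- mark (a point): top centre of the white index clip, the mark: 6 mm wide (y), 20 mm long, sitting on the grey ledge just behind the tray's front panel, 51 mm above the bench. It rides with the tray, 24 to 46 mm to the tester's +y of the pointer's rest, set differently each time. The jaw is at the mark when pointer and clip have the same y along the tester's y
- spool: grey solder spool, 56 mm wide, 42 mm tall, standing beside the tester; a bystander, origin at its underside
- screwdriver: screwdriver with green handle, 190 mm, lying beside the tester's tray path; a bystander, origin at its underside
- board: loose green circuit board 70 x 100 mm lying on the tester's lid; a bystander, origin at its underside
- jar: amber glass jar, 60 mm wide, 70 mm tall, beside the tester; a bystander, origin at its underside
- pliers: orange-handled pliers, about 155 mm long, lying to the front left, near the robot; a bystander, origin at its underside
- bin: open orange parts bin 120 x 90 x 50 mm at the left of the bench; a bystander, origin at its underside
- can: spray can 56 mm wide, 170 mm tall, at the right of the bench; a bystander, origin at its underside

How it is judged:
On the way:
1. the tray is out at its stop (value of joint tray above 0.144 m), for 0.2 s.
At the end, for the whole second after the job is handed in: The tray is within 6 mm of its stop, the jaw's pointer is within 5 mm of the middle of the index clip, still (under 10 mm/s), and held there against its spring by the gripper's fingers (more than 3 N) (value of joint tray above 0.144 m and y of jaw_pointer in the frame of mark between -0.005 and 0.005 m and linear speed of jaw below 0.01 m/s and contact force between the fingers and jaw above 3 N); the arm keeps its last pose, push and grip.
It fails at once if another thing on the bench is moved by more than 30 mm (distance of any of spool, screwdriver, board, jar, pliers, bin, can from where it was at the start of the episode above 0.03 m).
It also fails if it takes over 40 s, if anything falls off the work surface, if the arm or the gripper's body presses on something with over 40 N, if the wrist force passes 120 N, or if a joint passes its speed limit or range.

## Working session

There is one attempt and no reset: what is moved stays moved. The work goes in short steps, Python scripts to look and compute and a tool call to move; the robot and the scene stay as the last step left them, time stands still between calls to the robot, and variables do not carry over. Pictures are saved under pics/ and viewed, and the job is handed in when it is done.

Besides the shell and the picture viewer there is one more tool, called after "Emit:" as name(argument=value, ...) on one line, values as JSON. step_arm: Moves the arm, as the interface text tells. Its arguments: {"type":"object","properties":{"deltas":{"type":"array","items":{"type":"array","items":{"type":"number"}}},"claw":{"type":"number"}},"required":["deltas"]}

```bash
mkdir -p pics; cat > h.py <<'E'
import numpy as np,cv2
from scipy.spatial.transform import Rotation as R
from rig import ctrl
def snap(n,f):
    s=ctrl.get_state(); d=ctrl.snapshot(n); cv2.imwrite('pics/'+f,d['img'][:,:,::-1])
    if n=='wrist':
        T=np.eye(4);T[:3,:3]=R.from_rotvec(s['tool_rot']).as_matrix();T[:3,3]=s['tcp_pos']
        M=T@np.array(d['tool_from_camera']); d['position']=M[:3,3]; d['rotation']=M[:3,:3]
    np.savez('pics/'+f+'.npz',**{k:v for k,v in d.items()})
    return d
def ray(d,u,v,z):
    r=np.array(d['rotation']); 
    if r.shape!=(3,3): r=R.from_rotvec(r).as_matrix() if r.size==3 else None
    p=np.array(d['position']); w=r@np.array([(u-d['cx'])/d['fx'],(v-d['cy'])/d['fy'],1])
    return p+w*(z-p[2])/w[2]
def load(f): return dict(np.load('pics/'+f+'.npz'))
E
python3 - <<'E'
from h import *
for n in ['scene','top']:
    d=snap(n,n+'0.png'); print(n,d['position'],d['rotation'],d['fx'])
s=ctrl.get_state();print(s['time'],R.from_rotvec(s['tool_rot']).as_matrix().round(3),s['grip_width'])
E
```

```text
scene [1.26595125 0.30081996 1.10207557] [-1.51492528 -2.23382243  0.74739483] 445.23737035219517
top [0.33672202 0.01066914 1.57190804] [-2.11356266  2.16538221 -0.16324263] 595.7865526474549
0.1 [[-0.001  0.449 -0.893]
 [ 0.002 -0.893 -0.449]
 [-1.    -0.002 -0.   ]] 0.9988550558147339
```

View pics/top0.png

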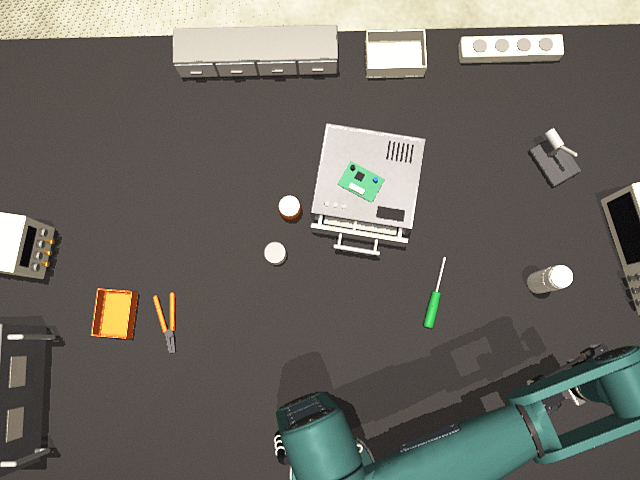

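View pics/scene0.png

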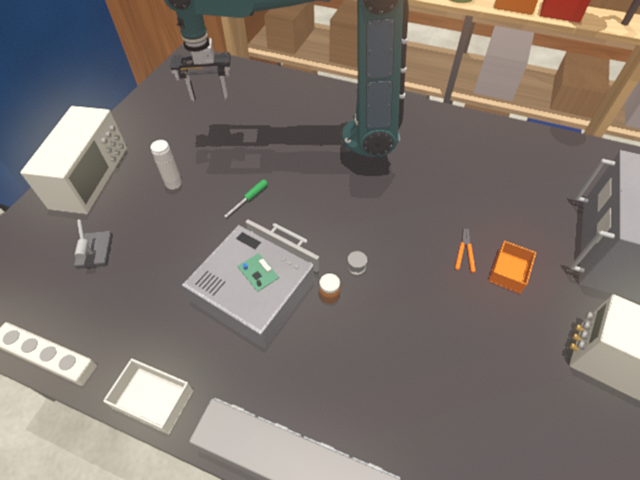

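The top view shows the tester at about (368,178), tray slightly open, handle bar from about (336,245) to (379,253). Zooming in for accuracy.

```bash
python3 - <<'E'
from h import *
d=load('top0.png'); im=d['img'][110:270,270:470,::-1]
cv2.imwrite('pics/z0.png',cv2.resize(im,None,fx=4,fy=3.75,interpolation=cv2.INTER_CUBIC))
E
```

```text
(no output)
```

View pics/z0.png

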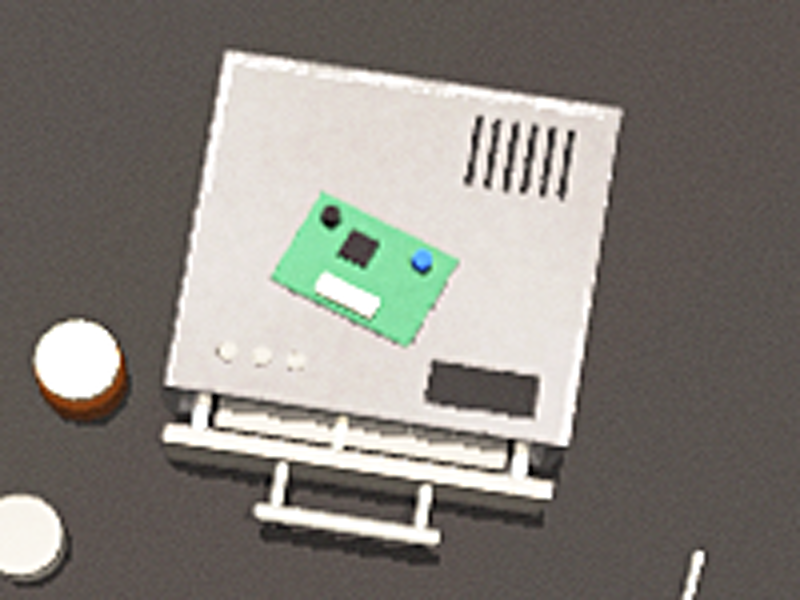

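```bash
python3 - <<'E'
from h import *
d=load('top0.png')
f=lambda x,y,z: ray(d,270+x/4,110+y/3.75,z)
a=f(258,511,.065);b=f(437,538,.065)
print('handle',a,b,(a+b)/2,np.linalg.norm(a-b))
y=a-b;print('yaw h',np.degrees(np.arctan2(-y[0],y[1])))
c=[f(*p,.09) for p in [(228,52),(622,108),(168,385),(568,445)]]
print(np.array(c).round(4))
for i,j in [(0,1),(2,3)]:
    y=c[i]-c[j];print(np.degrees(np.arctan2(-y[0],y[1])),np.linalg.norm(y))
for i,j in [(0,2),(1,3)]:
    x=c[i]-c[j];print(np.degrees(np.arctan2(x[1],x[0])),np.linalg.norm(x))
print('clip?',f(342,432,.051))
for p in [(437,258,0),(455,278,.0),(430,325,0)]: print(ray(d,*p))
print(ctrl.get_state()['tcp_pos'])
E
```

```text
handle [ 0.57091251 -0.01942749  0.065     ] [ 0.54950171 -0.13316848  0.065     ] [ 0.56020711 -0.07629798  0.065     ] 0.11573864777120525
yaw h -10.66070090777107
[[ 0.8896 -0.0081  0.09  ]
 [ 0.8426 -0.262   0.09  ]
 [ 0.6548  0.0359  0.09  ]
 [ 0.6072 -0.2159  0.09  ]]
-10.470348331069845 0.2581339355119484
-10.694747947183599 0.2562507526099155
-10.614872295003197 0.23887063570505196
-11.064529982130198 0.2398863816681522
clip? [ 0.62710544 -0.07572613  0.051     ]
[ 0.54274425 -0.29239378  0.        ]
[ 0.48824689 -0.33710211  0.        ]
[ 0.36664759 -0.26465619  0.        ]
[ 0.24681254 -0.49089235  0.16783829]
```

Emit:
step_arm(deltas=[[0, -7, -15, 0], [0, -15, -30, 0], [0, -15, -30, 0], [0, -15, -30, 0], [0, -15, -30, 0]], claw=-0.36)

```text
time: 0.6
tcp_pos: [0.3385, -0.3686, 0.1687]
tool_rot: [1.963, 0.466, -1.962]
contact_force: [-0.2, 0.4, -0.2]
grip_width: 0.61
```

Emit:
step_arm(deltas=[[0, -15, -30, 0], [0, -15, -30, 0], [0, -15, -30, 0], [0, -15, -30, 0], [0, -15, -30, 0]])

```text
time: 1.1
tcp_pos: [0.4385, -0.234, 0.1688]
tool_rot: [1.962, 0.467, -1.962]
contact_force: [0.7, -0.3, 0.3]
grip_width: 0.322
```

Emit:
step_arm(deltas=[[0, -15, -30, 0], [0, -15, -30, 0], [0, -15, -30, 0], [0, -15, -30, 0], [0, -13, -31, 0]])

```text
time: 1.6
tcp_pos: [0.5402, -0.1009, 0.1688]
tool_rot: [1.962, 0.467, -1.962]
contact_force: [0.5, -1.0, 0.2]
grip_width: 0.32
```

Emit:
step_arm(deltas=[[0, 0, 0, -8.5], [0, 0, 0, -8.5], [0, 0, 0, -8.5], [0, 0, 0, -8.5], [0, 0, 0, -8.5]])

```text
time: 2.1
tcp_pos: [0.5396, -0.1021, 0.1686]
tool_rot: [1.467, 1.02, -1.467]
contact_force: [-0.0, 0.9, -0.2]
grip_width: 0.319
```

Emit:
step_arm(deltas=[[0, 0, 0, -8.5], [0, 0, 0, -1.6], [0, 0, 0, 0]])

```text
time: 2.4
tcp_pos: [0.5398, -0.1027, 0.1687]
tool_rot: [1.347, 1.114, -1.347]
contact_force: [-0.1, 0.0, -0.4]
grip_width: 0.319
```

```bash
python3 - <<'E'
from h import *
d=snap('wrist','w1.png')
s=ctrl.get_state();print(s['time'],s['tcp_pos'],R.from_rotvec(s['tool_rot']).as_matrix().round(3),s['grip_width'],s['contact_force'])
E
```

```text
2.45 [ 0.53984372 -0.10289097  0.16881197] [[-0.     0.982 -0.188]
 [ 0.    -0.188 -0.982]
 [-1.    -0.    -0.   ]] 0.3208585983242894 [-0.31681516  0.1764681   0.4847051 ]
```

View pics/w1.png

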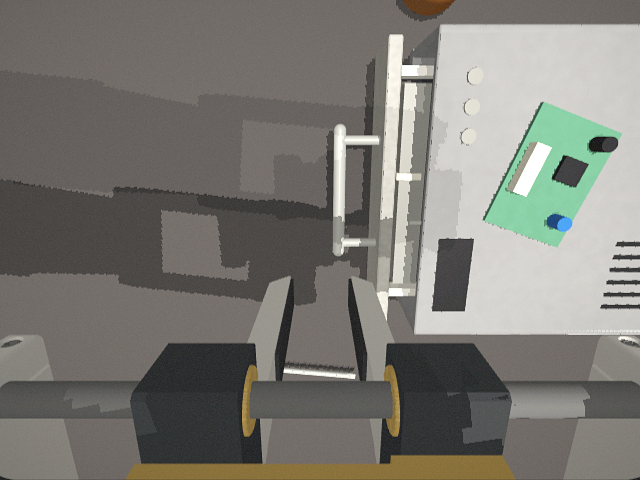

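The wrist view shows the handle from about (340,127) to (338,253), parallel to the fingers' plane; there is a white piece at (407,177) on the ledge.

```bash
python3 - <<'E'
from h import *
d=load('w1.png')
a=ray(d,340,128,.062);b=ray(d,338,253,.062);c=(a+b)/2
print(a,b,c,np.linalg.norm(a-b),np.degrees(np.arctan2(-(a-b)[0],(a-b)[1])))
s=ctrl.get_state();M=R.from_rotvec(s['tool_rot']).as_matrix()
print('delta tool mm',1000*M.T@(np.array([c[0],c[1],.043])-s['tcp_pos']))
print('panel front', 1000*M.T@(ray(d,386,190,.082)-s['tcp_pos']))
print('bar', 1000*M.T@(ray(d,339,190,.062)-s['tcp_pos']))
print(1000*M.T@(ray(d,430,190,.09)-s['tcp_pos']), 1000*M.T@(ray(d,407,177,.051)-s['tcp_pos']))
E
```

```text
[ 0.57384345 -0.01789029  0.062     ] [ 0.5521953  -0.13092277  0.062     ] [ 0.56301937 -0.07440653  0.062     ] 0.11508685626820027 -10.842079366424198
delta tool mm [125.81219584  17.44209061 -32.31395893]
panel front [ 86.8050668   56.83478814 -38.61292366]
bar [106.81257874  17.43231741 -35.65098134]
[ 78.79815766  92.20447494 -39.81684178] [117.80101078  81.6149663  -46.31143639]
```

Emit:
step_arm(deltas=[[0, 9, -16, 0], [20, 8, -16, 0], [35, 0, 0, 0], [35, 0, 0, 0], [25, 0, 0, 0]])

```text
time: 2.95
tcp_pos: [0.5614, -0.0745, 0.0512]
tool_rot: [1.346, 1.116, -1.349]
contact_force: [0.8, 0.2, -1.0]
grip_width: 0.322
```

Emit:
step_arm(deltas=[[11, 0, 0, 0], [0, 0, 0, 0]])

```text
time: 3.15
tcp_pos: [0.5613, -0.0748, 0.041]
tool_rot: [1.345, 1.118, -1.349]
contact_force: [-1.0, 0.2, 0.5]
grip_width: 0.319
```

Emit:
step_arm(deltas=[[0, 0, 0, 0], [0, 0, 0, 0], [0, 0, 0, 0], [0, 0, 0, 0], [0, 0, 0, 0]], claw=-1)

```text
time: 3.65
tcp_pos: [0.563, -0.0753, 0.0435]
tool_rot: [1.346, 1.114, -1.345]
contact_force: [-0.8, 0.5, -0.3]
grip_width: 0.004
```

```bash
python3 - <<'E'
from h import *
d=snap('wrist','w2.png')
print(ctrl.get_state()['grip_width'],ctrl.get_state()['tcp_pos'])
E
```

```text
0.0034894483306788836 [ 0.56287908 -0.0753202   0.04333255]
```

View pics/w2.png

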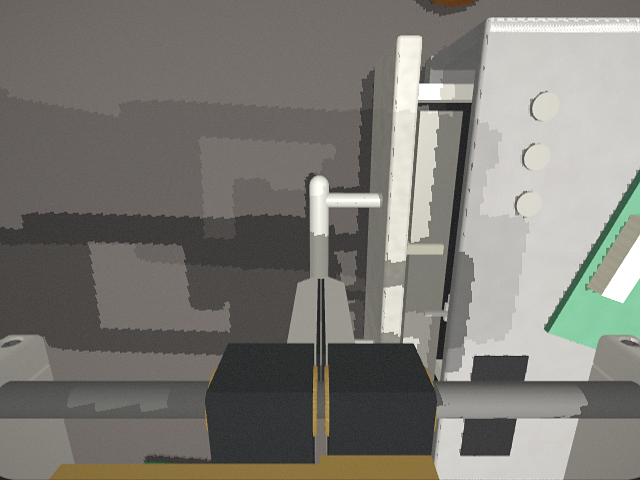

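```bash
python3 - <<'E'
from h import *
d=load('w2.png');M=np.array(d['tool_from_camera']);I=np.linalg.inv(M)
print(M.round(3))
for p in [(0,0,0),(-.019,0,0),(-.019,0,-.008),(0,0,-.008),(-.019,0,-.055),(-.019,0,.055),(-.019,-.005,-.05),(-.019,.005,-.05)]:
    q=I@np.array([*p,1]);print(p,(d['fx']*q[0]/q[2]+d['cx']).round(1),(d['fy']*q[1]/q[2]+d['cy']).round(1),q[2].round(3))
im=d['img'][150:400,220:440,::-1]
cv2.imwrite('pics/z2.png',cv2.resize(im,None,fx=2.4,fy=2.4,interpolation=cv2.INTER_CUBIC))
E
```

```text
[[ 0.001 -0.282  0.959 -0.217]
 [ 1.     0.001 -0.001  0.001]
 [-0.001  0.959  0.282 -0.083]
 [ 0.     0.     0.     1.   ]]
(0, 0, 0) 319.5 267.8 0.232
(-0.019, 0, 0) 319.4 279.1 0.213
(-0.019, 0, -0.008) 319.4 266.7 0.211
(0, 0, -0.008) 319.5 256.3 0.229
(-0.019, 0, -0.055) 319.3 187.9 0.198
(-0.019, 0, 0.055) 319.4 357.9 0.229
(-0.019, -0.005, -0.05) 310.5 196.8 0.199
(-0.019, 0.005, -0.05) 328.2 196.8 0.199
```

View pics/z2.png

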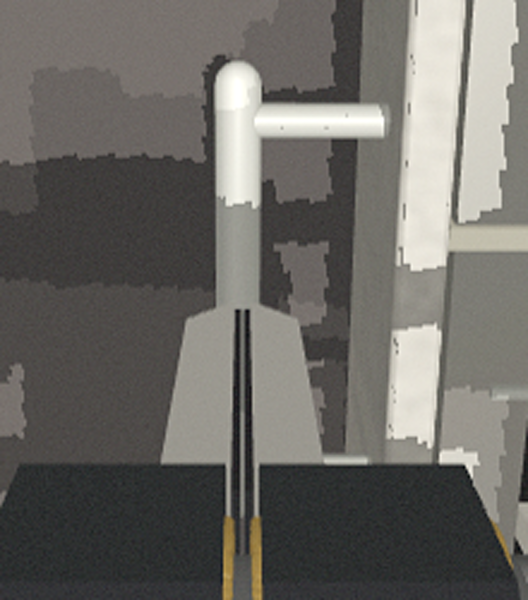

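The fingers shut fully (grip 0.004) with the bar visible in front at (319,176–278), so the bar isn't between the pads. I'll triangulate the bar height from the two wrist views and look from the scene camera.

```bash
python3 - <<'E'
from h import *
from scipy.optimize import least_squares
a=load('w1.png');b=load('w2.png');t=load('top0.png')
t['rotation']=R.from_rotvec(t['rotation']).as_matrix()
def proj(d,p):
    q=np.array(d['rotation']).T@(p-d['position']);return np.array([d['fx']*q[0]/q[2]+d['cx'],d['fy']*q[1]/q[2]+d['cy']])
def tri(obs):
    r=least_squares(lambda p:np.concatenate([proj(d,p)-uv for d,uv in obs]),[.6,-.1,.05]);print(r.x.round(4),r.fun.round(1))
tri([(a,(340,124)),(b,(319,175))])       # bar far end
tri([(a,(396,35)),(b,(409,36))]) # panel corner
tri([(a,(475,76)),(b,(545,106))]);tri([(a,(469,136)),(b,(528,203))])
d=snap('scene','s2.png');im=d['img'][180:340,190:390,::-1]
cv2.imwrite('pics/zs2.png',cv2.resize(im,None,fx=4,fy=3.75,interpolation=cv2.INTER_CUBIC))
print(b['position'],a['position'])
E
```

```text
[ 0.5744 -0.0145  0.06  ] [-0.2 -0.1  0.1  0. ]
[0.6289 0.043  0.072 ] [ 0.  -0.3 -0.   0.2]
[ 0.6796 -0.      0.0929] [ 0.2 -0.4 -0.1  0.2]
[ 0.673  -0.0437  0.0896] [-0.1  0.1  0.1 -0.1]
[0.57898334 0.00596447 0.26053021] [ 0.55615991 -0.02157125  0.38577222]
```

View pics/zs2.png

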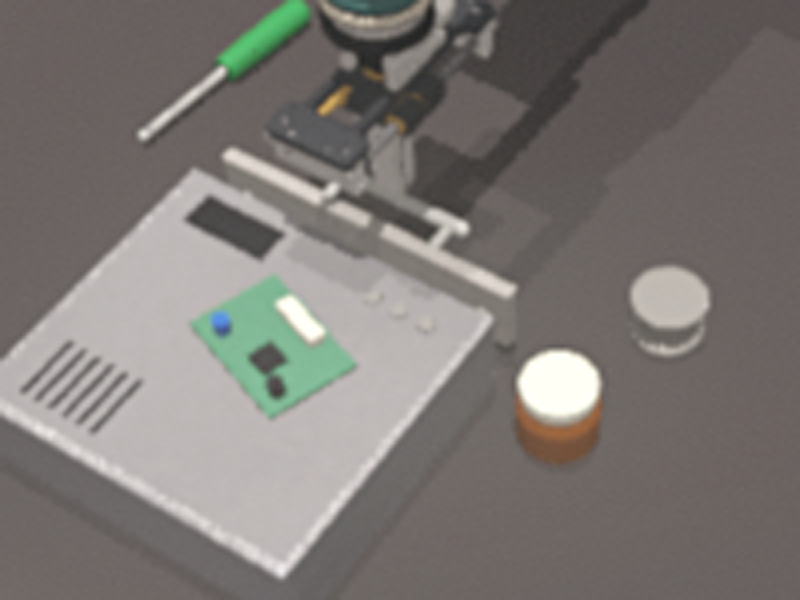

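Bar height triangulates to about 60 mm, so my data agree with the spec; the visible fingertips seem to end above the bar. I'll reopen, go 18 mm lower and close again.

Emit:
step_arm(deltas=[[0, 0, 0, 0], [0, 0, 0, 0], [0, 0, 0, 0], [0, 0, 0, 0]], claw=-0.36)

```text
time: 4.15
tcp_pos: [0.5626, -0.0752, 0.0428]
tool_rot: [1.345, 1.115, -1.346]
contact_force: [-0.1, -0.1, 0.3]
grip_width: 0.301
```

```bash
python3 - <<'E'
from h import *
d=snap('wrist','w3.png');im=d['img'][150:400,220:440,::-1]
cv2.imwrite('pics/z3.png',cv2.resize(im,None,fx=2.4,fy=2.4,interpolation=cv2.INTER_CUBIC))
print(ctrl.get_state()['grip_width'],ctrl.get_state()['tcp_pos'])
E
```

```text
0.31055111125111345 [ 0.56265441 -0.07522675  0.04281915]
```

View pics/z3.png

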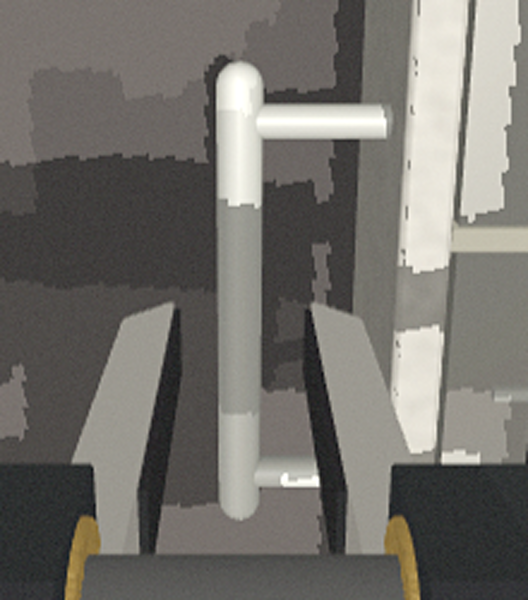

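The open view shows the whole bar visible below/between the tips: tips are at about bar depth, so the fingers really end ~19 mm behind the reported TCP. Lower by 20 mm.

Emit:
step_arm(deltas=[[10, 0, 0, 0], [10, 0, 0, 0], [0, 0, 0, 0]])

```text
time: 4.5
tcp_pos: [0.5607, -0.0748, 0.0201]
tool_rot: [1.344, 1.119, -1.349]
contact_force: [-0.8, 0.2, -0.1]
grip_width: 0.323
```

Emit:
step_arm(deltas=[[0, 0, 0, 0], [0, 0, 0, 0], [0, 0, 0, 0], [0, 0, 0, 0], [0, 0, 0, 0]], claw=-1)

```text
time: 5.0
tcp_pos: [0.5625, -0.0752, 0.0232]
tool_rot: [1.345, 1.115, -1.346]
contact_force: [-2.2, 0.1, 2.4]
grip_width: 0.109
```

```bash
python3 - <<'E'
from h import *
d=snap('wrist','w4.png');im=d['img'][150:400,220:440,::-1]
cv2.imwrite('pics/z4.png',cv2.resize(im,None,fx=2.4,fy=2.4,interpolation=cv2.INTER_CUBIC))
print(ctrl.get_state()['grip_width'],ctrl.get_state()['tcp_pos'])
E
```

```text
0.10237023817469638 [ 0.56252281 -0.07521455  0.02316786]
```

View pics/z4.png

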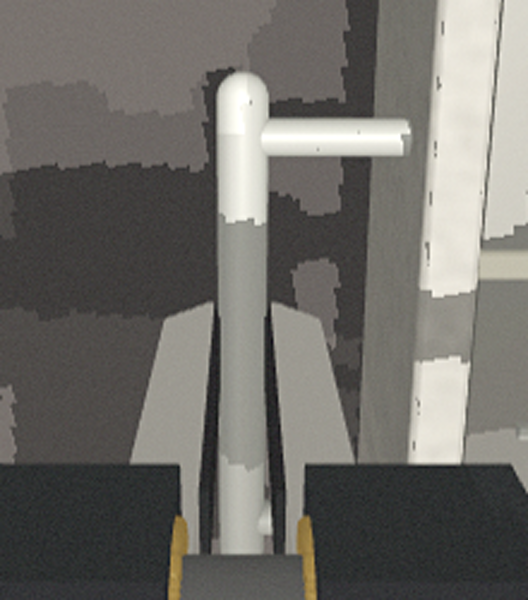

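The bar is now between the pads (opening 9.6 mm). Pull along tool −y.

Emit:
step_arm(deltas=[[0, -5, 0, 0], [0, -10, 0, 0], [0, -10, 0, 0], [0, -10, 0, 0], [0, -10, 0, 0]])

```text
time: 5.55
tcp_pos: [0.518, -0.0668, 0.0232]
tool_rot: [1.346, 1.114, -1.345]
contact_force: [4.0, -0.6, -0.3]
grip_width: 0.106
```

Emit:
step_arm(deltas=[[0, -10, 0, 0], [0, -10, 0, 0], [0, -10, 0, 0], [0, -10, 0, 0], [0, -10, 0, 0]])

```text
time: 6.05
tcp_pos: [0.4687, -0.0573, 0.0231]
tool_rot: [1.346, 1.115, -1.345]
contact_force: [4.0, -0.9, 0.4]
grip_width: 0.111
```

Emit:
step_arm(deltas=[[0, -5, 0, 0], [0, -5, 0, 0], [0, -5, 0, 0], [0, -4, 0, 0], [0, 0, 0, 0]])

```text
time: 6.55
tcp_pos: [0.4499, -0.0538, 0.0231]
tool_rot: [1.345, 1.116, -1.346]
contact_force: [1.0, 1.5, 3.2]
grip_width: 0.105
```

Emit:
step_arm(deltas=[[0, -3, 0, 0], [0, -3, 0, 0], [0, -3, 0, 0], [0, 0, 0, 0]])

```text
time: 6.95
tcp_pos: [0.4414, -0.0521, 0.0231]
tool_rot: [1.346, 1.115, -1.346]
contact_force: [2.2, 2.5, 4.5]
grip_width: 0.102
```

Emit:
step_arm(deltas=[[0, -3, 0, 0], [0, -3, 0, 0], [0, 0, 0, 0]])

```text
time: 7.25
tcp_pos: [0.4383, -0.0516, 0.0232]
tool_rot: [1.348, 1.11, -1.341]
contact_force: [9.6, 2.7, -1.1]
grip_width: 0.106
```

Emit:
step_arm(deltas=[[0, -3, 0, 0], [0, 0, 0, 0], [0, 0, 0, 0]])

```text
time: 7.55
tcp_pos: [0.4385, -0.0516, 0.0232]
tool_rot: [1.351, 1.105, -1.336]
contact_force: [16.2, 0.5, -7.7]
grip_width: 0.11
```

```bash
python3 - <<'E'
from h import *
d=snap('top','t5.png'); im=d['img'][160:320,270:470,::-1]
cv2.imwrite('pics/zt5.png',cv2.resize(im,None,fx=4,fy=3.75,interpolation=cv2.INTER_CUBIC))
d=snap('wrist','w5.png')
E
```

```text
(no output)
```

View pics/w5.png

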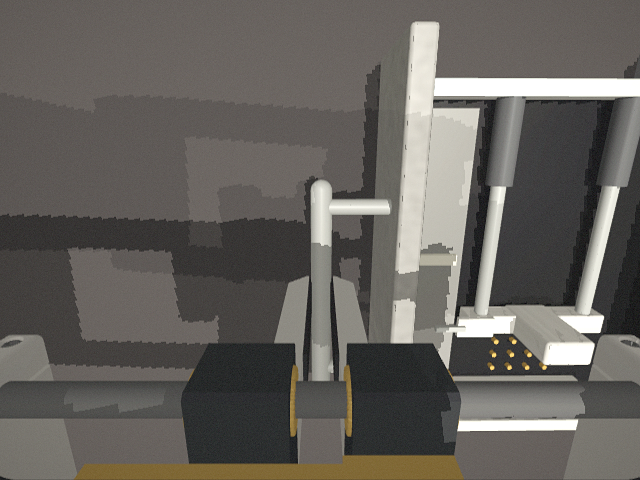

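View pics/zt5.png

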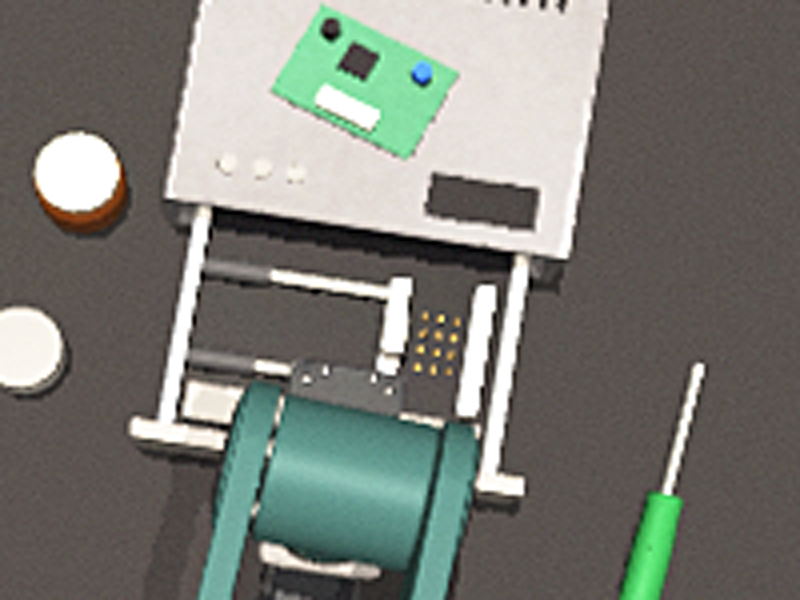

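The tray is at its stop (16 N, no motion). Wrist view: clip near (438,259), pointer near (452,328), tab about (550,335). Release, back up.

Emit:
step_arm(deltas=[[0, 5, 0, 0], [0, 0, 0, 0]])

```text
time: 7.85
tcp_pos: [0.4381, -0.0515, 0.023]
tool_rot: [1.346, 1.115, -1.345]
contact_force: [3.0, 2.8, 3.5]
grip_width: 0.105
```

Emit:
step_arm(deltas=[[0, 0, 0, 0], [0, 0, 0, 0], [0, 0, 0, 0], [0, 0, 0, 0]], claw=-0.36)

```text
time: 8.25
tcp_pos: [0.4367, -0.0517, 0.0221]
tool_rot: [1.344, 1.116, -1.348]
contact_force: [0.7, 0.7, 0.8]
grip_width: 0.32
```

Emit:
step_arm(deltas=[[-15, 0, 0, 0], [-30, 0, 0, 0], [-30, 0, 0, 0], [-30, 0, 0, 0], [-20, 0, 0, 0]])

```text
time: 8.75
tcp_pos: [0.4382, -0.0519, 0.15]
tool_rot: [1.346, 1.113, -1.345]
contact_force: [0.5, -0.1, -0.4]
grip_width: 0.319
```

Emit:
step_arm(deltas=[[0, 0, 0, 0], [0, 0, 0, 0]])

```text
time: 8.95
tcp_pos: [0.4375, -0.0517, 0.1472]
tool_rot: [1.345, 1.115, -1.346]
contact_force: [-0.1, -0.4, -0.6]
grip_width: 0.322
```

```bash
python3 - <<'E'
from h import *
d=snap('wrist','w6.png')
s=ctrl.get_state();print(s['tcp_pos'],R.from_rotvec(s['tool_rot']).as_matrix().round(3))
E
```

```text
[ 0.43692367 -0.05150041  0.14629299] [[-0.003  0.983 -0.186]
 [ 0.    -0.186 -0.983]
 [-1.    -0.003  0.   ]]
```

View pics/w6.png

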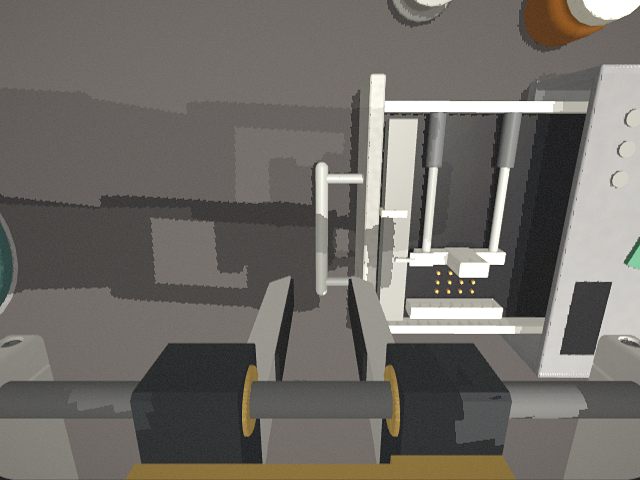

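```bash
python3 - <<'E'
from h import *
d=load('w6.png'); im=d['img'][180:330,370:530,::-1]
cv2.imwrite('pics/z6.png',cv2.resize(im,None,fx=5,fy=4,interpolation=cv2.INTER_CUBIC))
E
```

```text
(no output)
```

View pics/z6.png

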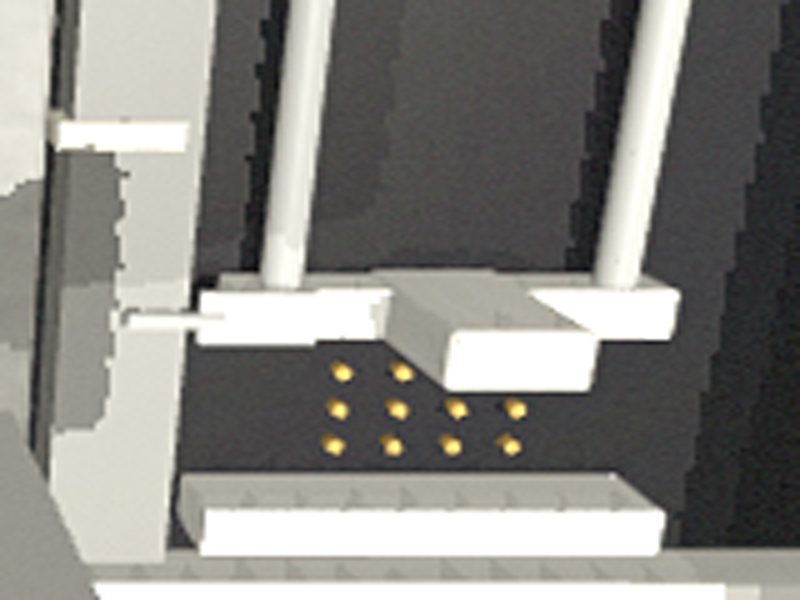

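```bash
cat >> h.py <<'E'
YAW=np.radians(-10.75)
EX=np.array([np.cos(YAW),np.sin(YAW),0]);EY=np.array([-np.sin(YAW),np.cos(YAW),0])
E
python3 - <<'E'
from h import *
d=load('w6.png');s=ctrl.get_state();M=R.from_rotvec(s['tool_rot']).as_matrix()
g=lambda x,y,z:ray(d,370+x/5,180+y/4,z)
tab=g(521,359,.078);clip=g(120,134,.051);ptr=g(165,320,.051)
for n,p in [('tab',tab),('clip',clip),('ptr',ptr)]:print(n,p.round(4),'tester xy',(p@EX).round(4),(p@EY).round(4),'tool',(1000*M.T@(p-s['tcp_pos'])).round(1))
print((g(445,359,.078)-g(597,359,.078))@EX,(g(521,328,.078)-g(521,390,.078))@EY)
print(s['joint_positions'])
t=load('t5.png')
for u,v in [(398,282),(385,372),(389,360)]: p=ray(t,270+u/4,160+v/3.75,.078);print(p.round(4),p@EX,p@EY)
E
```

```text
tab [ 0.5636 -0.1041  0.078 ] tester xy 0.5731 0.0029 tool [ 67.9 134.4  28.1]
clip [ 0.5062 -0.0486  0.051 ] tester xy 0.5064 0.0466 tool [ 95.1  67.8 -15.7]
ptr [ 0.5088 -0.0945  0.051 ] tester xy 0.5175 0.0021 tool [95.1 78.9 28.8]
-0.026292668289248155 0.01433663026492585
[-2.46093702e-01 -1.53501507e-01  1.64895558e+00 -2.76240323e-04
  1.64873107e+00 -5.90493625e-02]
[ 0.5952 -0.109   0.078 ] 0.6050671637616349 0.0039778635863199525
[ 0.5338 -0.0985  0.078 ] 0.5428448543074764 0.0027849474883133826
[ 0.5419 -0.1013  0.078 ] 0.5513290623728622 0.0015287227178390928
```

Tab at tester y≈2.9 mm, pointer ≈2.1, clip ≈46.6: about 44 mm of travel. Move above the tab and turn −90° so the camera ends on the robot side, over pointer and clip.

Emit:
step_arm(deltas=[[0, 20, 4, 0], [0, 30, 6, 0], [0, 30, 6, 0], [0, 30, 6, 0], [0, 24, 6, 0]], claw=-0.04)

```text
time: 9.5
tcp_pos: [0.5643, -0.1043, 0.1448]
tool_rot: [1.344, 1.119, -1.349]
contact_force: [-0.0, 0.6, -0.6]
grip_width: 0.483
```

Emit:
step_arm(deltas=[[0, 0, 0, -8.5], [0, 0, 0, -8.5], [0, 0, 0, -8.5], [0, 0, 0, -8.5], [0, 0, 0, -8.5]])

```text
time: 10.0
tcp_pos: [0.563, -0.1038, 0.145]
tool_rot: [0.786, 1.428, -0.789]
contact_force: [0.3, -1.1, -0.8]
grip_width: 0.48
```

Emit:
step_arm(deltas=[[0, 0, 0, -8.5], [0, 0, 0, -8.5], [0, 0, 0, -8.5], [0, 0, 0, -8.5], [0, 0, 0, -8.5]])

```text
time: 10.5
tcp_pos: [0.5629, -0.1037, 0.1451]
tool_rot: [0.211, 1.565, -0.21]
contact_force: [-0.6, 0.4, -0.6]
grip_width: 0.48
```

Emit:
step_arm(deltas=[[0, 0, 0, -5], [0, 0, 0, 0], [0, 0, 0, 0]])

```text
time: 10.8
tcp_pos: [0.5635, -0.1038, 0.1461]
tool_rot: [0.149, 1.569, -0.148]
contact_force: [1.1, 0.0, 0.4]
grip_width: 0.481
```

```bash
python3 - <<'E'
from h import *
d=snap('wrist','w7.png')
s=ctrl.get_state();print(s['tcp_pos'],R.from_rotvec(s['tool_rot']).as_matrix().round(3),s['grip_width'])
E
```

```text
[ 0.56367334 -0.10390095  0.14653541] [[-0.002  0.187  0.982]
 [ 0.001  0.982 -0.187]
 [-1.     0.    -0.002]] 0.4790323636934177
```

View pics/w7.png

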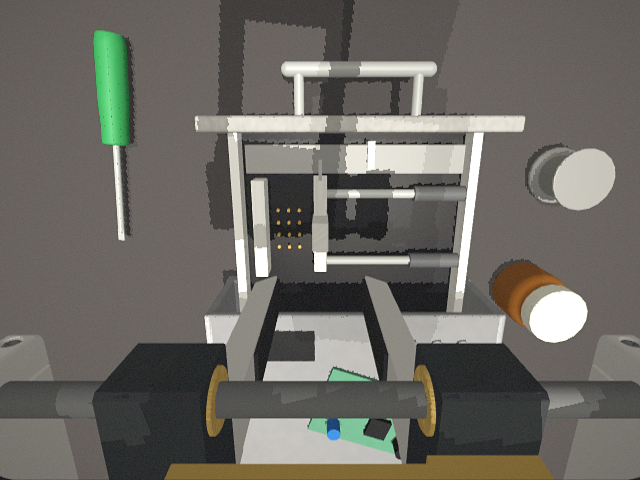

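The pointer is at (321,165), clip at (372,154), tab around (320,232), all centred between the fingers.

```bash
python3 - <<'E'
from h import *
d=load('w7.png')
s=ctrl.get_state();M=R.from_rotvec(s['tool_rot']).as_matrix()
for u,v,z in [(321,165,.049),(371.5,154,.051),(320,232,.078)]: print((1000*M.T@(ray(d,u,v,z)-s['tcp_pos'])).round(1))
im=d['img'][100:280,180:480,::-1]
cv2.imwrite('pics/z7.png',cv2.resize(im,None,fx=2.6,fy=2.6,interpolation=cv2.INTER_CUBIC))
E
```

```text
[ 97.7   0.8 -58.1]
[ 95.7  44.2 -67.6]
[68.5 -0.1 -5.4]
```

View pics/z7.png

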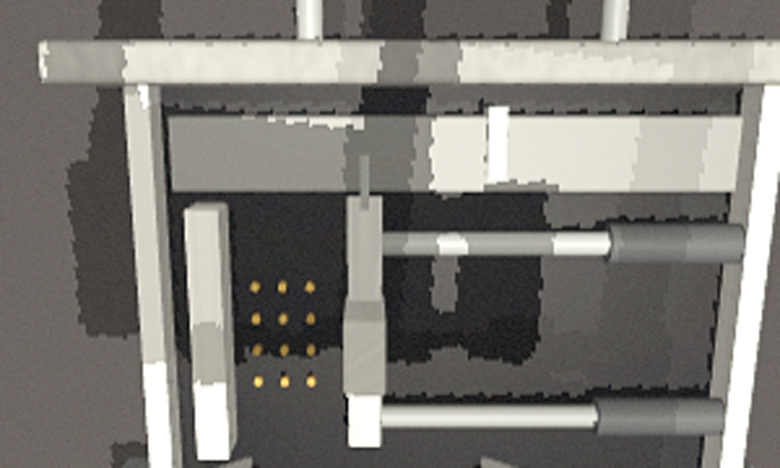

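Emit:
step_arm(deltas=[[15, 0, 0, 0], [30, 0, 0, 0], [30, 0, 0, 0], [20, 0, 0, 0], [10, 0, 0, 0]])

```text
time: 11.35
tcp_pos: [0.5619, -0.1034, 0.0389]
tool_rot: [0.148, 1.572, -0.147]
contact_force: [-0.9, 0.6, 0.1]
grip_width: 0.482
```

Emit:
step_arm(deltas=[[8, 0, 0, 0], [6, 0, 0, 0], [0, 0, 0, 0]])

```text
time: 11.65
tcp_pos: [0.5643, -0.104, 0.0287]
tool_rot: [0.147, 1.566, -0.147]
contact_force: [-1.1, 0.1, 0.1]
grip_width: 0.482
```

Emit:
step_arm(deltas=[[2, 0, 0, 0], [0, 0, 0, 0], [0, 0, 0, 0], [0, 0, 0, 0], [0, 0, 0, 0]], claw=-1)

```text
time: 12.15
tcp_pos: [0.5645, -0.1047, 0.0274]
tool_rot: [0.146, 1.565, -0.148]
contact_force: [-0.5, -1.7, 0.5]
grip_width: 0.148
```

Emit:
step_arm(deltas=[[0, 0, 0, 0], [0, 0, 0, 0]])

```text
time: 12.35
tcp_pos: [0.5646, -0.1047, 0.0274]
tool_rot: [0.146, 1.565, -0.148]
contact_force: [0.5, -2.3, 2.2]
grip_width: 0.149
```

```bash
python3 - <<'E'
from h import *
d=snap('wrist','w8.png')
s=ctrl.get_state();print(s['tcp_pos'],s['grip_width'],s['contact_force'])
E
```

```text
[ 0.56455551 -0.10464028  0.02735047] 0.14534946855948672 [-0.61252933 -1.98344044  1.87623943]
```

View pics/w8.png

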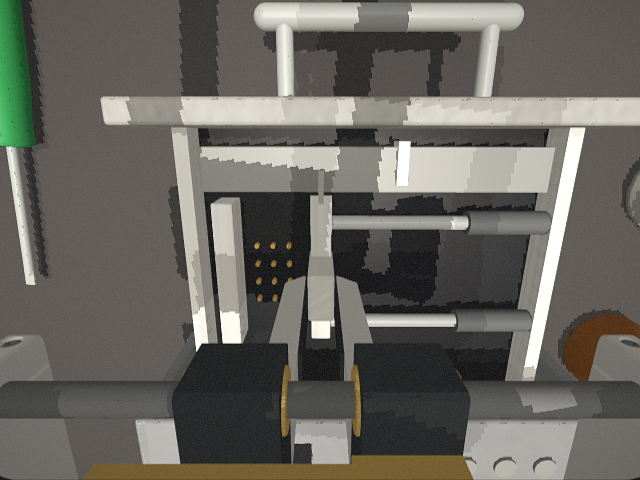

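The tab is gripped (13.7 mm). Pull left 41 mm, then measure.

Emit:
step_arm(deltas=[[0, 3, 0, 0], [0, 5, 0, 0], [0, 5, 0, 0], [0, 5, 0, 0], [0, 5, 0, 0]])

```text
time: 12.9
tcp_pos: [0.5684, -0.0842, 0.0273]
tool_rot: [0.143, 1.565, -0.152]
contact_force: [-1.9, -8.8, 2.1]
grip_width: 0.149
```

Emit:
step_arm(deltas=[[0, 5, 0, 0], [0, 5, 0, 0], [0, 5, 0, 0], [0, 3, 0, 0], [0, 0, 0, 0]])

```text
time: 13.4
tcp_pos: [0.5716, -0.0677, 0.0273]
tool_rot: [0.141, 1.566, -0.154]
contact_force: [-2.8, -10.5, 2.6]
grip_width: 0.144
```

Emit:
step_arm(deltas=[[0, 0, 0, 0], [0, 0, 0, 0]])

```text
time: 13.6
tcp_pos: [0.5716, -0.068, 0.0274]
tool_rot: [0.142, 1.566, -0.154]
contact_force: [-2.7, -10.7, 2.7]
grip_width: 0.145
```

```bash
python3 - <<'E'
from h import *
d=snap('wrist','w9.png')
s=ctrl.get_state();print(s['tcp_pos'],s['grip_width'],s['contact_force'])
im=d['img'][0:300,180:480,::-1]
cv2.imwrite('pics/z9.png',cv2.resize(im[100:260,60:260],None,fx=4,fy=3.75,interpolation=cv2.INTER_CUBIC))
E
```

```text
[ 0.57151899 -0.06801079  0.02732057] 0.14747171965217645 [ -1.87929129 -10.32933032   2.84976392]
```

View pics/z9.png

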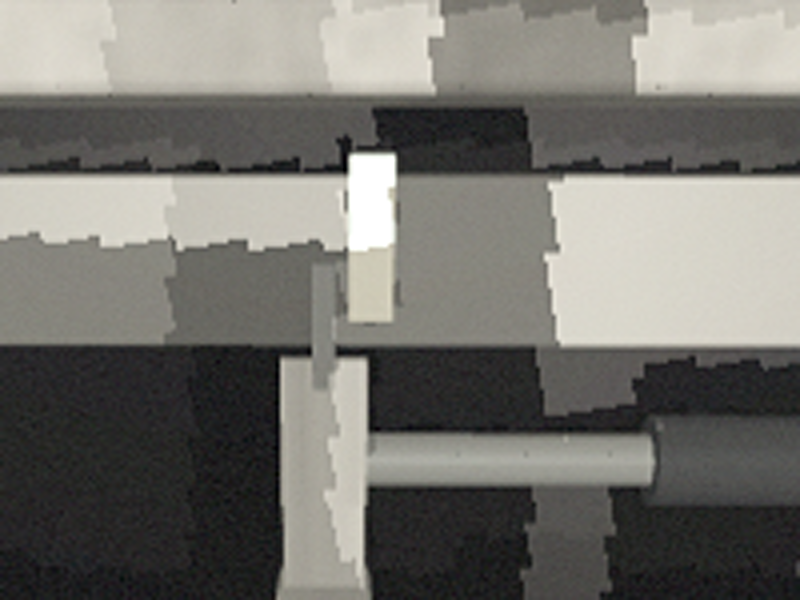

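Pointer centre at 324, clip centre 372 (clip width 47 px = 6 mm), so about 6 mm more; spring compliance takes a little.

Emit:
step_arm(deltas=[[0, 3, 0, 0], [0, 3.5, 0, 0], [0, 0, 0, 0], [0, 0, 0, 0], [0, 0, 0, 0]])

```text
time: 14.15
tcp_pos: [0.5727, -0.0621, 0.0273]
tool_rot: [0.141, 1.566, -0.155]
contact_force: [-2.1, -10.6, 2.2]
grip_width: 0.147
```

```bash
python3 - <<'E'
from h import *
d=snap('wrist','w10.png')
s=ctrl.get_state();print(s['tcp_pos'],s['grip_width'],s['contact_force'])
cv2.imwrite('pics/z10.png',cv2.resize(d['img'][100:260,240:440,::-1],None,fx=4,fy=3.75,interpolation=cv2.INTER_CUBIC))
d=snap('top','t10.png'); im=d['img'][160:320,270:470,::-1]
cv2.imwrite('pics/zt10.png',cv2.resize(im,None,fx=4,fy=3.75,interpolation=cv2.INTER_CUBIC))
E
```

```text
[ 0.57266445 -0.06216143  0.0273338 ] 0.14404719634964808 [ -2.33571169 -11.82476801   2.83172741]
```

View pics/z10.png

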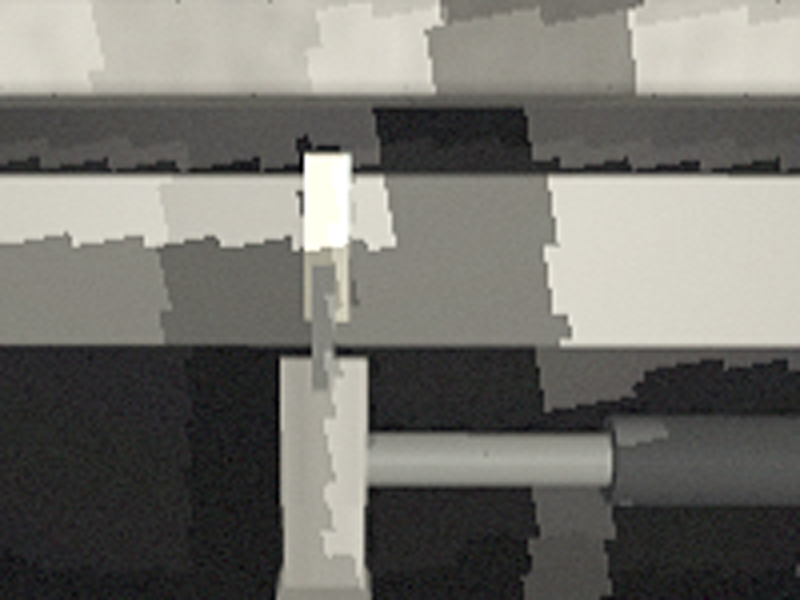

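View pics/zt10.png

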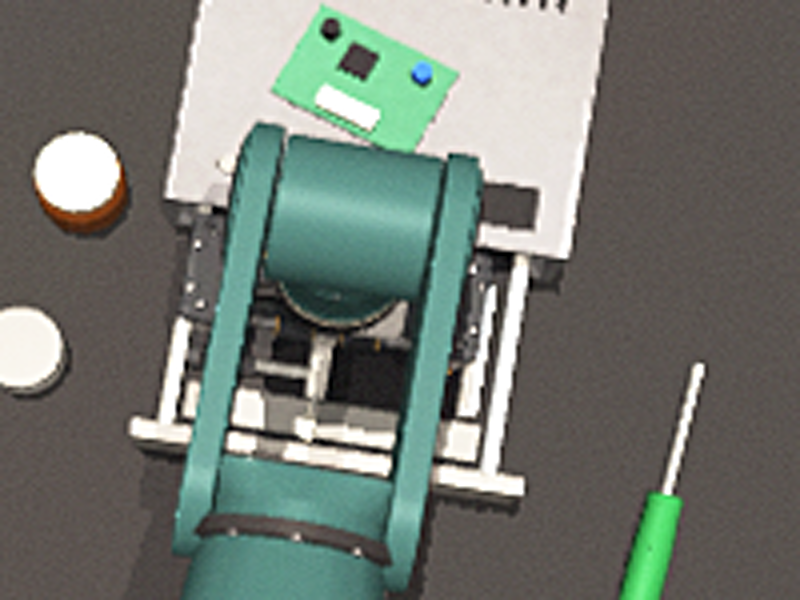

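The pointer (x=324) lies within the clip (304–352), about 0.5 mm off its middle. The tray panel sits at the same pixels as when it was at the stop. Handing in.

```bash
python3 - <<'E'
from h import *
print(ctrl.get_state()['joint_vel']); print(ctrl.close_job())
E
```

```text
[-0.00097429 -0.00041737 -0.00393224  0.00106485  0.00028972  0.00072873]
the job is handed in; nothing more can be done
None
```

I pulled the tray out by its handle to the stop. I then gripped the jaw's tab, drew it about 43 mm to the left until its pointer reached the clip, and handed the job in while still holding it.

**Final checks:**
- **Pointer:** the wrist camera shows it inside the clip, about 0.5 mm from the middle.
- **Hold:** the tab is gripped at an opening of about 13.6 mm, and the force at the tool is about 12 N, which fits the spring's pull. The arm was still.
- **Tray:** at the stop it held against 16 N without moving. In the last top view its front panel is at the same pixels as then.
- **Other things:** the spool, jar, board and screwdriver are unmoved in the last top view. I did not check the pliers, bin and can again, but the arm did not go near them.

**What disagreed:** the first grasp of the handle closed on nothing. By my estimate from the pictures, the fingers end about 25–30 mm short of the reported TCP. I reopened, went 20 mm lower and gripped the bar, and used the lower height for the tab as well. The hand-in came at about 14 s of the 40 s allowed, and it gave no verdict.

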